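# Bolt the oak shelf and lay the T-square flush to its front edge

### The job

First lock the oak shelf to its end bracket by sliding the steel barrel bolt on its top fully home into the keeper. Then take the T-square off the grey trivet and lay it ready for marking: its wooden fence flush along the shelf's front edge and its blade flat on the shelf in the gap between the black mortar and the white vase. Leave it lying there, and leave everything else standing where it is.

Things in the scene. Friction and masses are not known exactly. Their poses are not given: they have to be found in the camera images.
- shelf: Fixed oak shelf, 540 long (y), 200 deep (x), 25 thick, top 90 mm above the table, over a drawer case set back 29 mm. Origin: middle of the front top edge: top face z=0, front edge face x=0, x over the shelf away from the robot, y left, z up. Yaw up to 0.1 rad. Wall strip behind it (x=202), 70 mm higher. Bolt guides (y=121, 210) and keeper (y=243), all at x=30, stand 22 mm above the top.
- bolt (a joint): Travel of the barrel bolt in m, along the shelf's +y: 0 fully drawn, 0.040 fully home in the keeper (hard stop). Friction about 2 N, stays where it is left.
- bolt_knob (a point): Top centre of the bolt's upright round steel knob, 14 mm diameter, 52 mm above the shelf top and 30 mm behind the front edge, near the shelf's left end. Moves with the bolt from y=155 (drawn) to y=195 mm (home) in the shelf's frame. The rod below it lies along y, 10 mm thick, axis 11 mm above the shelf.
- square: T-square, 0.19 kg. Blade x 0..160, 36 wide (y), z 0..5 mm. Wooden fence across its end: x -20..0, 120 long (y), z -11..5. Wooden grip block on the blade: x 10..60, 28 wide (y), z 5..37. Origin: middle of the fence's inner face, at the blade's underside; x along the blade, z up. Balances near x=45. Starts level on the trivet, fence overhanging. Laid right, its axes match the shelf's.
- fence_left (a point): On the square's fence: inner face, 55 mm to +y of the square's origin.
- fence_right (a point): On the square's fence: inner face, 55 mm to -y of the square's origin.
- blade (a point): On the square's blade: underside, centre line, 130 mm from the origin along +x.
- mortar: Black granite mortar, open, 110 mm across the rim, 72 across the foot, 80 high, standing on the shelf about 130 mm behind the front edge. Origin: centre of its underside. Mortar and vase are always neighbours, about 165 to 185 mm apart between centres, either one on the left.
- vase: White ceramic vase, 72 mm at its widest, 140 high, standing on the shelf about 130 mm behind the front edge. Origin: centre of its underside.
- trivet: Grey silicone disc, 150 mm diameter, 12 thick, flat on the table to the left or right. Origin: centre of its underside.
- jar_a: Glass jar with bamboo lid, 55 mm diameter, 76 high, at the right end of the shelf. Origin: centre of its underside.
- jar_b: The same kind of jar, on the table close to the trivet's left rim. Origin: centre of its underside.
- pestle: Black granite pestle standing on end on the table in front of the shelf, 44 mm diameter, 130 high. Origin: centre of its underside.
- mug: Ceramic mug, 76 mm across and 85 high with a handle, on the table on the side away from the trivet. Origin: centre of its underside.
There are look-alikes about, which are no part of the job. What is shaped like the mortar but pink is not meant.

How it is judged:
By the outcome, as a careful person would: the job done as asked, in the order asked, and still so for the second after the job is handed in, with the robot touching nothing.
It also fails if it takes over 54 s, if anything falls off the work surface, if the arm or the gripper's body presses on something with over 40 N, if the wrist force passes 120 N, or if a joint passes its speed limit or range.

### The arm

A 7-joint arm with a two-finger parallel gripper is mounted at the origin on the work surface. World frame = base frame: x ahead of the robot, y to its left, z up, the work surface at z = 0. Lengths are in m, angles in rad, forces in N, time in s.
With the tool pointing down it reaches from about 0.4 to 0.85 m from the base axis. Payload 4.5 kg.
Tool frame: the origin (TCP) lies between the finger pads; the fingertips stand r.tip_reach ahead of it and the grasp point (between the pads) lies 3 mm ahead of it (r.tip_reach is the distance from the TCP to the fingertips, in m); z points along the fingers, y is the line along which they close (so a half turn about z gives the same grasp; the last joint's range is limited). The gripper opens to 88 mm and grips with 3 to 60 N. Pads are 18 mm wide; open, the fingers measure 123 mm over their backs; the gripper's body (75 mm by 187 mm) begins 45 mm behind the grasp point.
Start: joints at [-1.303, 0.689, -0.195, 1.565, 0.157, 0.902, -0.215], TCP at [0.145, 0.608, 0.229] pointing down, gripper open.
Joint ranges: [-3.01, 3.01], [-0.46, 2.08], [-1.47, 1.51], [0.13, 2.56], [-1, 4.14], [0.04, 2.09], [-2.66, 2.66]. Speed limits (rad/s): [2.57, 2.57, 3.14, 3.14, 3.14, 3.14, 3.14].

### API

Orientations are given as a unit quaternion [x, y, z, w].
In Python, from plant import r gives the robot as it stands.
- The arm moves only by the tool step_arm, never from a script. Its argument "motion" is a list of rows, each an object with "dp": the shift along the tool's x, y, z in mm, a list of three; "twist": the turn, a rotation vector about the tool's x, y, z in rad, a list of three; "hand": the opening, from -1 (shut) to 1 (fully open). In form: [{"dp": [dx, dy, dz], "twist": [rx, ry, rz], "hand": hand}, ...]. A call has 1 to 5 rows; each row is the pose to reach, as a shift and turn from the pose commanded when the call began, along the tool's axes at that moment; what a row does not reach only later rows make up. A row lasts 1/8 s, in which the tool goes at most 62.5 mm and 10.7 degrees, less where a joint would pass 70% of its speed; a pose out of reach is approached as far as the arm can. A call with a gripper value outside its range is refused whole. The fingers move at their own pace and stop on an object; "force" is the grip in N (left out, the last holds). Time passes only in rows, so rows that repeat a pose let the fingers close. It gives the time, the measured TCP pose, the force, the opening and the grip force at its end, in the units of the state.
- r.get_state(): the state, without advancing time (a new reading comes with each control period).
- r.snapshot(name): name is "scene" or "top" or "wrist"; returns a dict with "pixels" (480x640x3 uint8, red, green, blue), "depth" (480x640 float32, m along the optical axis (not along the pixel's ray), 0 where there is no reading), "fx", "fy", "cx", "cy" (pixels), "xyz" and "orientation" of the camera in the world; the wrist camera has in their place "mount" (4x4, takes a point from camera to tool coordinates, whose origin is the TCP and whose axes are the flange's). Camera axes: x right, y down, z forward; pixel columns grow to the right and rows downward; lengths in m; the calibration is good to about 2 mm. The wrist camera is an equidistant fisheye: a pixel r from the principal point sees the ray r / f radians off the axis. A picture is of the moment at which its call begins: read the wrist's pose just before it.
- r.finish_job(): hands the job in; it is judged then, once.
Trained networks look in the newest picture that a camera, given by its name, has taken for a name from the list of things; names that differ only in an ending like _2 or _b are one class to them, and where a whole thing is asked for, a point or a joint stands for the part that bears it (a point fixed in the world has none). Each returns a list of dicts, best first, with "score" (0 to 1); they miss things now and then, are a little off and sometimes report something else, mostly with a low value. They report only what shows in the picture. A call takes as long as a camera call. They do not tell look-alikes from the thing itself.
- r.search_frame(camera, thing): "at" ([x, y, z] in m, in the coordinates of the camera as it stood for that picture, good to about 4 mm: the middle of the surface that is visible of it).
The state is a dict: "clock": time; "q": joint angles; "qd": joint speeds; "joint_torque": joint torques, N m; "tool_pos": TCP position; "eef_rot": TCP orientation; "contact_force": force on the tool from outside, world axes, zero at the start; "moment": the same for the moment, N m; "opening": opening from 0.0 (shut) to 1.0 (fully open); "finger_force": force on a finger pad.
Only numpy, scipy, OpenCV 4.12 (cv2) and the standard library are available. Lean on these libraries where they do the work, as an engineer would, in place of code of your own. Each camera call takes 0.05 s, during which the arm holds its last target. There are 200 camera calls.

## Working session

There is one attempt and no reset: what is moved stays moved. The work goes in short steps, Python scripts to look and compute and a tool call to move; the robot and the scene stay as the last step left them, time stands still between calls to the robot, and variables do not carry over. Pictures are saved under pics/ and viewed, at most 10 in all, crops included, and the job is handed in when it is done.

Besides the shell and the picture viewer there is one more tool, called after ">>>" by a JSON object that holds its "op" and its "data". step_arm: Moves the arm, as the interface text tells. Its arguments: {"type":"object","properties":{"motion":{"type":"array"},"force":{"type":"number"}},"required":["motion"]}

```bash
mkdir -p pics; ls; cat > h.py <<'E'
import numpy as np, cv2
from scipy.spatial.transform import Rotation as R
from plant import r
def world(s,p):
    return R.from_quat(s["orientation"]).apply(p)+np.array(s["xyz"])
def cloud(s):
    d=s["depth"];v,u=np.mgrid[0:480,0:640]
    p=np.stack([(u-s["cx"])/s["fx"]*d,(v-s["cy"])/s["fy"]*d,d],-1).reshape(-1,3)
    return world(s,p).reshape(480,640,3)
E
python3 - <<'E'
from h import *
st=r.get_state();print(st["clock"],st["tool_pos"],st["eef_rot"],st["opening"],r.tip_reach)
T=["shelf","bolt_knob","square","mortar","vase","trivet","jar_a","pestle","mug","fence_left","fence_right","blade"]
for c in ["scene","top"]:
    s=r.snapshot(c);np.savez("pics/"+c+".npz",**s)
    cv2.imwrite(f"pics/{c}0.png",s["pixels"][:,:,::-1]);print(c,s["xyz"],s["orientation"],s["fx"])
    for t in T:
        print(c,t,[(np.round(world(s,np.array(o["at"])),3).tolist(),round(o["score"],2)) for o in r.search_frame(c,t)])
print(r.get_state()["clock"])
E
```

```text
pics
0.0 [0.14470119 0.60733628 0.22832181] [ 1.16587907e-01  9.93179943e-01 -9.27669279e-04 -2.84475462e-05] 0.9977161811914474 0.022
scene [ 1.09640446 -0.1681005   1.03564379] [ 0.76983944  0.57363138 -0.16072074 -0.22904831] 440.70124795945696
scene shelf [([0.743, -0.029, 0.093], 0.6)]
scene bolt_knob [([0.613, 0.15, 0.107], 0.52)]
scene square [([0.394, -0.253, 0.017], 0.69)]
scene mortar [([0.704, 0.07, 0.149], 0.93), ([0.685, 0.368, 0.063], 0.88)]
scene vase [([0.742, -0.114, 0.189], 0.81)]
scene trivet [([0.435, -0.244, 0.01], 0.61)]
scene jar_a [([0.492, -0.144, 0.073], 0.63), ([0.73, -0.231, 0.164], 0.62)]
scene pestle [([0.454, -0.001, 0.07], 0.6)]
scene mug [([0.425, 0.219, 0.052], 0.9), ([0.702, 0.072, 0.152], 0.32)]
scene fence_left [([0.401, -0.25, 0.015], 0.75)]
scene fence_right [([0.397, -0.247, 0.018], 0.7)]
scene blade [([0.399, -0.254, 0.017], 0.77), ([0.452, -0.0, 0.067], 0.49)]
top [ 0.44819463 -0.00113     1.1125061 ] [ 0.71151698 -0.7006427   0.0375285  -0.03788146] 518.8443981511048
top shelf [([0.701, -0.011, 0.088], 0.73), ([0.729, 0.064, 0.146], 0.55)]
top bolt_knob [([0.617, 0.159, 0.105], 0.68), ([0.39, -0.247, 0.017], 0.68)]
top square [([0.39, -0.248, 0.012], 0.64)]
top mortar []
top vase [([0.711, -0.103, 0.191], 0.9)]
top trivet [([0.433, -0.24, 0.01], 0.85), ([0.726, 0.068, 0.148], 0.21)]
top jar_a [([0.719, -0.229, 0.162], 0.8), ([0.484, -0.144, 0.075], 0.75)]
top pestle [([0.45, 0.001, 0.123], 0.83)]
top mug [([0.425, 0.225, 0.022], 0.93)]
top fence_left [([0.391, -0.244, 0.019], 0.62)]
top fence_right [([0.391, -0.248, 0.015], 0.73), ([0.451, -0.002, 0.122], 0.25)]
top blade [([0.39, -0.25, 0.02], 0.89)]
1.3
```

View pics/top0.png

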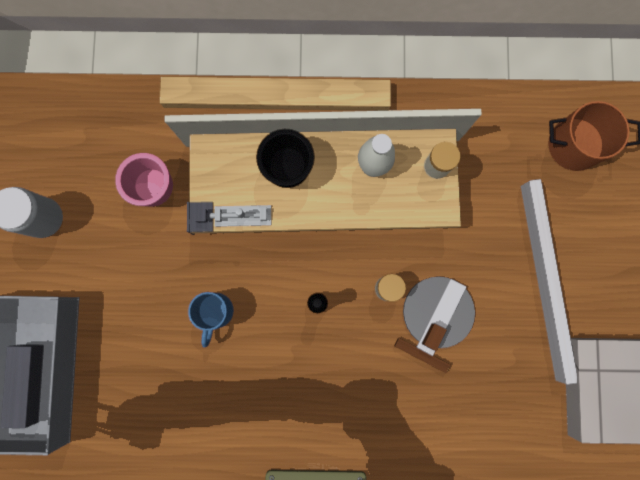

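View pics/scene0.png

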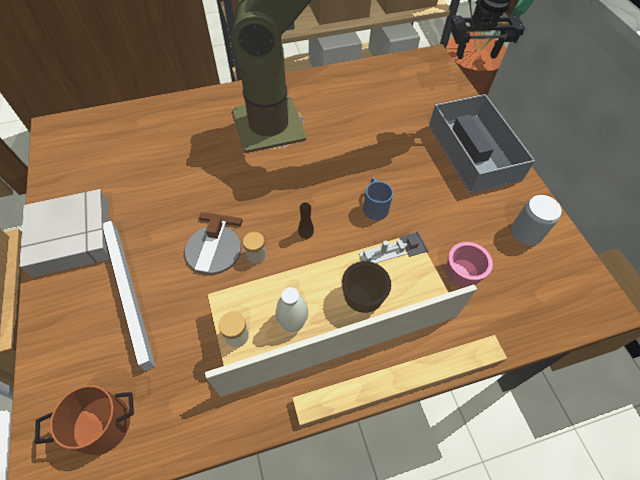

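The top view shows the square at about (440,315) on the trivet, with its fence at (422,355), the bolt at (240,215), the mortar at (285,158), the vase at (377,155) and the shelf's front edge near row 230. The scene view agrees, and the pink look-alike stands to the left of the shelf. Next I'll measure from depth.

```bash
cat > m.py <<'E'
from h import *
def line(P):
    vx,vy,x,y=cv2.fitLine(P.astype(np.float32),cv2.DIST_HUBER,0,.001,.001).ravel(); return np.array([x,y]),np.array([vx,vy])
for c in ["top","scene"]:
    s=dict(np.load(f"pics/{c}.npz"));W=cloud(s);px=s["pixels"].astype(int)
    ok=s["depth"]>0
    x,y,z=W[...,0],W[...,1],W[...,2]
    A=ok&(abs(z-.09)<.006)&(x>.5)&(x<.82)&(abs(y)<.32)
    print(c,"table z",np.median(z[ok&(abs(z)<.01)]),"shelf z",np.median(z[A]))
    # front edge: min x per y bin
    E=[]
    for yb in np.arange(-.2,.22,.006):
        m=A&(abs(y-yb)<.003)
        if m.sum()>10: E.append([np.sort(x[m])[1],yb])
    E=np.array(E);p,v=line(E);v=v*np.sign(v[1]);yaw=np.arctan2(-v[0],v[1]);res=(E-p)@np.array([v[1],-v[0]])
    print(" front x at y=0",p[0]-p[1]*v[0]/v[1],"yaw",yaw,"res",res.std(), "y range",y[A].min(),y[A].max())
    vd=np.array([np.cos(yaw),np.sin(yaw)])
    a=(W[...,:2][A]-p)@v
    print(" end-to-end along v",np.percentile(a,[.1,99.9]),"mid pt",p+v*np.percentile(a,[.1,99.9]).mean())
    K=ok&(z>.128)&(z<.15)&(abs(x-.615)<.04)&(y>.08)&(y<.25)
    print(" knob n",K.sum(),np.median(W[K],0) if K.any() else "",z[K].max() if K.any() else "")
    for n,lo,hi,cx,cy,rad in [("mortar",.155,.18,.725,.07,.075),("vase",.13,.24,.73,-.1,.05),("jarb",.065,.09,.485,-.144,.04),("pestle",.1,.14,.45,0,.04),("mug",.07,.095,.425,.22,.05)]:
        m=ok&(z>lo)&(z<hi)&(np.hypot(x-cx,y-cy)<rad)
        if m.sum()>5:
            (ux,uy),rr=cv2.minEnclosingCircle(W[...,:2][m].astype(np.float32));print(" ",n,round(ux,3),round(uy,3),round(rr,3),m.sum(),z[m].max())
    near=ok&(np.hypot(x-.42,y+.25)<.16)
    G=near&(z>.04)&(z<.056)&(np.hypot(x-.39,y+.25)<.06)
    rc=cv2.minAreaRect(W[...,:2][G].astype(np.float32));print(" grip",rc,np.median(z[G]),G.sum())
    B=near&(z>.0)&(z<.03)&(px.min(-1)>150)
    rc=cv2.minAreaRect(W[...,:2][B].astype(np.float32));print(" blade",rc,np.median(z[B]),B.sum())
    hs=cv2.cvtColor(s["pixels"],cv2.COLOR_RGB2HSV)
    F=near&(z>.010)&(z<.03)&(px[...,0]-px[...,2]>20)&(x<.41)&(px[...,0]<140)
    rc=cv2.minAreaRect(W[...,:2][F].astype(np.float32));print(" fence",rc,np.median(z[F]),F.sum())
E
python3 m.py
```

```text
top table z 0.000790412061062451 shelf z 0.09101421878349636
 front x at y=0 0.5941293 yaw 0.037910894 res 0.00035667016092657075 y range -0.30360521753784264 0.31259054480254034
 end-to-end along v [-0.30660084  0.25469979] mid pt [ 0.59452877 -0.01053188]
 knob n 50 [0.61752706 0.15171495 0.14154318] 0.14591102939127187
  mortar 0.731 0.071 0.07 1280 0.17669940288716945
  vase 0.727 -0.107 0.036 1216 0.23589197182017363
  jarb 0.481 -0.147 0.027 600 0.08247935155921637
  pestle 0.448 0.001 0.015 188 0.13514984913688288
  mug 0.421 0.217 0.046 376 0.08924135661015198
 grip ((0.3831087648868561, -0.23874545097351074), (0.02851809188723564, 0.04987027868628502), 62.72474670410156) 0.04986912801657062 363
 blade ((0.4226375222206116, -0.25985363125801086), (0.03852007910609245, 0.15979871153831482), 63.46551513671875) 0.01789135070575365 927
 fence ((0.34715506434440613, -0.24655772745609283), (0.08170151710510254, 0.16446715593338013), 8.428881645202637) 0.017730974492305984 557
scene table z 0.0010758434434577913 shelf z 0.09092576552159581
 front x at y=0 0.59127265 yaw 0.036377504 
[... 182 characters left out ...]
1371 0.14080735] 0.1455225721013793
  mortar 0.729 0.07 0.071 1014 0.1750010080709421
  vase 0.725 -0.108 0.035 1030 0.2348094533502878
  jarb 0.477 -0.148 0.028 341 0.0810235080468702
  pestle 0.445 0.0 0.015 134 0.13350816391943943
  mug 0.42 0.217 0.045 283 0.09185928938651644
 grip ((0.37916120886802673, -0.23856422305107117), (0.028687864542007446, 0.05293600261211395), 63.59520721435547) 0.04925550350369612 189
 blade ((0.43286213278770447, -0.2590494453907013), (0.13864368200302124, 0.13401943445205688), 12.094023704528809) 0.01733802261059314 638
 fence ((0.36530911922454834, -0.2304883897304535), (0.12056274712085724, 0.08254435658454895), 65.96607971191406) 0.017854154052684645 285
```

```bash
cat >> h.py <<'E'
def mv(p,yaw,ref=None):
    """shift (mm) and twist in tool axes to TCP p, pointing straight down, tool y = (-sin yaw, cos yaw)"""
    st=r.get_state();Rt=R.from_quat(st["eef_rot"])
    c,s=np.cos(yaw),np.sin(yaw)
    G=R.from_matrix(np.array([[-c,-s,0],[-s,c,0],[0,0,-1]]).T.T)
    dp=Rt.inv().apply(np.array(p)-st["tool_pos"])*1000
    tw=(Rt.inv()*G).as_rotvec()
    print("t",st["clock"],"pos",np.round(st["tool_pos"],4),"F",np.round(st["contact_force"],1),"open",round(float(st["opening"]),3),"dp",np.round(dp,1),"tw",np.round(tw,4))
E
python3 -c "
from h import *
mv([.617,.152,.24],.037)"
```

```text
t 1.3 pos [0.1448 0.608  0.2291] F [-0.7  0.4  0.5] open 1.001 dp [-565.  -334.2  -10.9] tw [ 0.      0.     -0.2708]
```

>>> {"op": "step_arm", "data": {"motion": [{"dp":[-565,-334,-11],"twist":[0,0,-0.271],"hand":1},{"dp":[-565,-334,-11],"twist":[0,0,-0.271],"hand":1},{"dp":[-565,-334,-11],"twist":[0,0,-0.271],"hand":1},{"dp":[-565,-334,-11],"twist":[0,0,-0.271],"hand":1},{"dp":[-565,-334,-11],"twist":[0,0,-0.271],"hand":0}]}}

```text
clock: 1.92
tool_pos: [0.3711, 0.3897, 0.2346]
eef_rot: [-0.019, 1.0, 0.0, 0.0]
contact_force: [1.1, 0.7, -0.1]
opening: 0.911
finger_force: 0.0
```

```bash
python3 -c "
from h import *
mv([.617,.152,.24],.037)"
```

```text
t 1.925 pos [0.3711 0.3897 0.2346] F [ 1.1  0.7 -0.1] open 0.911 dp [-236.9 -246.7   -5.4] tw [0.0006 0.0006 0.0003]
```

>>> {"op": "step_arm", "data": {"motion": [{"dp":[-237,-247,-5],"twist":[0,0,0],"hand":-0.2},{"dp":[-237,-247,-5],"twist":[0,0,0],"hand":-0.2},{"dp":[-237,-247,-5],"twist":[0,0,0],"hand":-0.2},{"dp":[-237,-247,-5],"twist":[0,0,0],"hand":-0.2},{"dp":[-237,-247,-5],"twist":[0,0,0],"hand":-0.2}]}}

```text
clock: 2.55
tool_pos: [0.5956, 0.1722, 0.2391]
eef_rot: [-0.019, 1.0, 0.0, 0.0]
contact_force: [0.3, 0.2, -0.5]
opening: 0.397
finger_force: 0.0
```

>>> {"op": "step_arm", "data": {"motion": [{"dp":[0,0,0],"twist":[0,0,0],"hand":-0.2},{"dp":[0,0,0],"twist":[0,0,0],"hand":-0.2}]}}

```text
clock: 2.8
tool_pos: [0.5936, 0.1744, 0.2388]
eef_rot: [-0.019, 1.0, 0.001, -0.0]
contact_force: [-0.4, 0.1, -0.1]
opening: 0.402
finger_force: 0.0
```

```bash
cat >> h.py <<'E'
def wpt(s,st,p):
    M=np.array(s["mount"]);q=M[:3,:3]@np.array(p)+M[:3,3]
    return R.from_quat(st["eef_rot"]).apply(q)+st["tool_pos"]
def wcloud(s,st):
    v,u=np.mgrid[0:480,0:640];du=u-s["cx"];dv=v-s["cy"];f=(s["fx"]+s["fy"])/2
    rr=np.hypot(du,dv)+1e-9;th=rr/f;d=s["depth"];t=d*np.tan(np.clip(th,0,1.4))
    P=np.stack([du/rr*t,dv/rr*t,d],-1).reshape(-1,3)
    M=np.array(s["mount"]);q=P@M[:3,:3].T+M[:3,3]
    return (R.from_quat(st["eef_rot"]).apply(q)+st["tool_pos"]).reshape(480,640,3)
E
python3 - <<'E'
from h import *
st=r.get_state();s=r.snapshot("wrist");cv2.imwrite("pics/w1.png",s["pixels"][:,:,::-1])
print(s["fx"],s["fy"],s["cx"],s["cy"],np.round(s["mount"],3).tolist())
for t in ["bolt_knob","mortar","shelf"]:
    print(t,[(np.round(wpt(s,st,o["at"]),4).tolist(),round(o["score"],2)) for o in r.search_frame("wrist",t)])
W=wcloud(s,st);x,y,z=W[...,0],W[...,1],W[...,2];ok=s["depth"]>0
K=ok&(z>.133)&(z<.15)&(abs(x-.615)<.03)&(y>.1)&(y<.22)
print("knob",K.sum(),np.median(W[K],0), W[K].min(0),W[K].max(0))
A=ok&(abs(z-.09)<.007)&(x>.5)&(x<.8)&(abs(y)<.3);print("shelf z",np.median(z[A]))
E_=np.array([[np.sort(x[m])[2],yb] for yb in np.arange(-.1,.24,.005) for m in [A&(abs(y-yb)<.0025)] if m.sum()>20])
vx,vy,x0,y0=cv2.fitLine(E_.astype(np.float32),cv2.DIST_HUBER,0,.001,.001).ravel();print("yaw",-vx/vy,"x at y0",x0-y0*vx/vy,len(E_))
mv([.617,.152,.24],.037)
E
```

```text
371.64829954431775 371.64829954431775 319.9733104927074 240.0722094484974 [[0.0, -0.949, -0.315, 0.083], [1.0, -0.0, 0.002, 0.0], [-0.002, -0.315, 0.949, -0.156], [0.0, 0.0, 0.0, 1.0]]
bolt_knob [([0.613, 0.1619, 0.107], 0.91)]
mortar [([0.6667, 0.0756, 0.1357], 0.89), ([0.6836, 0.3724, 0.0526], 0.84)]
shelf [([0.6472, 0.1127, 0.0905], 0.77)]
knob 305 [0.61262691 0.15417801 0.14180183] [0.60718609 0.14765499 0.13310172] [0.62099532 0.16076626 0.14355042]
shelf z 0.0900907428739919
yaw 0.03795008 x at y0 0.58991474 68
t 3.0 pos [0.5931 0.1756 0.2391] F [ 0.3  0.  -0.3] open 0.397 dp [-22.9 -24.6  -0.9] tw [ 0.0008 -0.0004  0.0033]
```

View pics/w1.png

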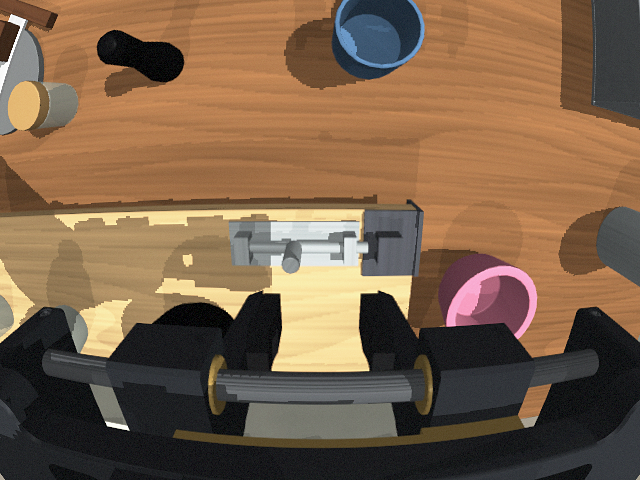

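The wrist view shows the knob at (291,258), the guides at (240,245) and (350,245), and the keeper at (382,245). The knob is clear for a grasp along the bolt axis.

```bash
python3 -c "
from h import *
mv([.6145,.154,.165],.038);mv([.6145,.154,.139],.038)"
```

```text
t 3.0 pos [0.5931 0.1756 0.2391] F [ 0.3  0.  -0.3] open 0.397 dp [-20.6 -22.5  74.1] tw [ 0.0008 -0.0004  0.0023]
t 3.0 pos [0.5931 0.1756 0.2391] F [ 0.3  0.  -0.3] open 0.397 dp [-20.6 -22.6 100.1] tw [ 0.0008 -0.0004  0.0023]
```

>>> {"op": "step_arm", "data": {"motion": [{"dp":[-20.5,-22.5,30],"twist":[0,0,0],"hand":-0.2},{"dp":[-20.5,-22.5,60],"twist":[0,0,0],"hand":-0.2},{"dp":[-20.5,-22.5,80],"twist":[0,0,0],"hand":-0.2},{"dp":[-20.5,-22.5,92],"twist":[0,0,0],"hand":-0.2},{"dp":[-20.5,-22.5,100],"twist":[0,0,0],"hand":-0.2}]}}

```text
clock: 3.62
tool_pos: [0.6153, 0.1528, 0.1388]
eef_rot: [-0.019, 1.0, 0.0, 0.0]
contact_force: [0.8, -1.0, 0.1]
opening: 0.401
finger_force: 0.0
```

>>> {"op": "step_arm", "data": {"motion": [{"dp":[0,0,0],"twist":[0,0,0],"hand":-0.2},{"dp":[0,0,0],"twist":[0,0,0],"hand":-0.9},{"dp":[0,0,0],"twist":[0,0,0],"hand":-0.9},{"dp":[0,0,0],"twist":[0,0,0],"hand":-0.9}], "force": 8}}

```text
clock: 4.12
tool_pos: [0.6157, 0.1521, 0.1393]
eef_rot: [-0.019, 1.0, 0.0, 0.0]
contact_force: [0.3, -0.2, 0.8]
opening: 0.089
finger_force: 0.0
```

```bash
python3 - <<'E'
from h import *
st=r.get_state();print(st["opening"],st["finger_force"],st["tool_pos"],st["contact_force"])
s=r.snapshot("wrist");cv2.imwrite("pics/w2.png",cv2.resize(s["pixels"][130:330,180:460,::-1],None,fx=2,fy=2))
E
```

```text
0.08913419337228419 0.0 [0.61572825 0.15209444 0.13932384] [ 0.26619797 -0.18541173  0.77796301]
```

View pics/w2.png

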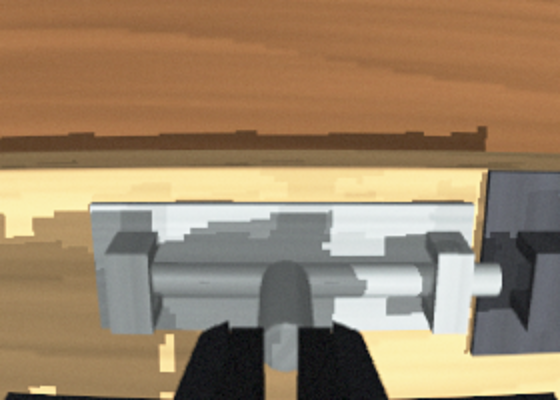

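```bash
python3 - <<'E'
from h import *
st=r.get_state();s=r.snapshot("wrist")
M=np.array(s["mount"]);print(np.round(M,4))
W=wcloud(s,st);T=R.from_quat(st["eef_rot"]).inv().apply(W.reshape(-1,3)-st["tool_pos"]).reshape(480,640,3)*1000
px=s["pixels"].astype(int)
for v in range(255,340,5):
  print(v,[(np.round(T[v,u]).astype(int).tolist(),int(px[v,u].mean())) for u in (300,321,345)])
for c in ["top","scene"]:
  s=r.snapshot(c);cl=cloud(s)
  for o in r.search_frame(c,"bolt_knob"): print(c,world(s,np.array(o["at"])),o["score"])
E
```

```text
[[ 1.000e-04 -9.492e-01 -3.146e-01  8.320e-02]
 [ 1.000e+00 -5.000e-04  1.700e-03  1.000e-04]
 [-1.800e-03 -3.146e-01  9.492e-01 -1.559e-01]
 [ 0.000e+00  0.000e+00  0.000e+00  1.000e+00]]
255 [([7, -11, 46], 129), ([7, 1, 46], 125), ([8, 15, 44], 221)]
260 [([4, -11, 45], 121), ([8, 1, 35], 105), ([4, 15, 45], 122)]
265 [([5, -11, 35], 121), ([7, 1, 30], 89), ([5, 14, 36], 117)]
270 [([3, -11, 34], 164), ([8, 1, 22], 92), ([3, 14, 33], 153)]
275 [([0, -11, 33], 144), ([8, 1, 15], 96), ([0, 14, 34], 141)]
280 [([-9, -11, 46], 149), ([8, 1, 10], 93), ([-9, 15, 46], 146)]
285 [([-11, -11, 45], 148), ([8, 1, 4], 97), ([-12, 16, 46], 145)]
290 [([-16, -12, 47], 152), ([8, 1, -2], 100), ([-16, 16, 48], 114)]
295 [([11, -8, -12], 22), ([6, 1, -3], 135), ([12, 11, -15], 18)]
300 [([10, -8, -15], 19), ([3, 1, -3], 156), ([12, 11, -19], 24)]
305 [([10, -8, -21], 8), ([1, 1, -3], 153), ([12, 10, -23], 15)]
310 [([10, -8, -24], 23), ([-2, 1, -3], 149), ([12, 10, -28], 19)]
315 [([11, -7, -30], 25), ([-5, 1, -3], 148), ([11, 10, -30], 22)]
320 [([10, -7, -32], 24), ([-39, 1, 50], 147), ([10, 10, -32], 27)]
325 [([10, -7, -36], 23), ([-42, 1, 49], 139), ([10, 10, -36], 18)]
330 [([9, -7, -39], 24), ([-46, 1, 50], 144), ([10, 10, -39], 17)]
335 [([10, -7, -44], 15), ([-50, 1, 49], 132), ([10, 9, -43], 13)]
top [ 0.39084522 -0.24839477  0.01392573] 0.19
scene [0.61800472 0.14918548 0.10595226] 0.61
scene [0.39361525 0.19845125 0.05933425] 0.27
```

The crop shows the knob's top at (283,350) with the fingertips closed above it, and the depth puts the visible tips above the knob. I'll open, go lower in steps and look again.

>>> {"op": "step_arm", "data": {"motion": [{"dp":[0,0,0],"twist":[0,0,0],"hand":-0.2},{"dp":[0,0,0],"twist":[0,0,0],"hand":-0.2},{"dp":[0,0,0],"twist":[0,0,0],"hand":-0.2},{"dp":[1,1,6],"twist":[0,0,0],"hand":-0.2},{"dp":[1,1,12],"twist":[0,0,0],"hand":-0.2}]}}

```text
clock: 5.05
tool_pos: [0.6142, 0.1532, 0.1264]
eef_rot: [-0.019, 1.0, 0.0, -0.0]
contact_force: [0.4, -0.5, 0.7]
opening: 0.399
finger_force: 0.0
```

```bash
cat > f.py <<'E'
from h import *
import sys
st=r.get_state();s=r.snapshot("wrist");cv2.imwrite(sys.argv[1],cv2.resize(s["pixels"][150:400,160:480,::-1],None,fx=2,fy=2))
T=R.from_quat(st["eef_rot"]).inv().apply(wcloud(s,st).reshape(-1,3)-st["tool_pos"]).reshape(480,640,3)*1000
print(st["opening"],st["tool_pos"],st["contact_force"])
px=s["pixels"].astype(int).max(-1)
for u in (255,270,280,290,300,321,345,355,365,375):
  print(u,[(v,np.round(T[v,u]).astype(int).tolist(),int(px[v,u])) for v in range(275,311,7)])
E
python3 f.py pics/w3.png
```

```text
0.399299115041144 [0.61417265 0.15316677 0.12637593] [ 0.39372426 -0.4751109   0.66301147]
255 [(275, [4, -34, 23], 118), (282, [1, -34, 21], 173), (289, [-3, -34, 21], 114), (296, [11, -28, -15], 30), (303, [11, -26, -22], 32), (310, [12, -25, -28], 22)]
270 [(275, [5, -26, 22], 117), (282, [1, -26, 21], 175), (289, [-3, -26, 21], 129), (296, [10, -21, -13], 24), (303, [10, -20, -19], 20), (310, [10, -20, -25], 18)]
280 [(275, [83, 0, -156], 116), (282, [2, -21, 21], 174), (289, [-3, -21, 21], 138), (296, [9, -17, -11], 96), (303, [6, -17, -12], 72), (310, [4, -17, -14], 46)]
290 [(275, [4, -15, 24], 113), (282, [2, -15, 20], 173), (289, [-3, -15, 21], 138), (296, [-13, -17, 33], 155), (303, [-18, -17, 33], 155), (310, [-24, -17, 37], 180)]
300 [(275, [4, -10, 23], 114), (282, [2, -10, 21], 170), (289, [-2, -10, 20], 136), (296, [-13, -11, 33], 155), (303, [-18, -11, 33], 155), (310, [-23, -11, 35], 178)]
321 [(275, [7, 1, 18], 100), (282, [7, 1, 10], 94), (289, [7, 1, 2], 98), (296, [6, 1, -4], 95), (303, [7, 1, -12], 95), (310, [5, 1, -16], 166)]
345 [(275, [4, 14, 23], 110), (282, [2, 14, 20], 163), (289, [-3, 14, 21], 142), (296, [-13, 15, 33], 150), (303, [-18, 15, 34], 152), (310, [-24, 15, 36], 172)]
355 [(275, [4, 19, 24], 109), (282, [83, 0, -156], 159), (289, [-3, 19, 21], 142), (296, [-13, 20, 34], 151), (303, [-18, 21, 34], 153), (310, [-25, 21, 37], 172)]
365 [(275, [4, 24, 24], 107), (282, [1, 24, 21], 160), (289, [-2, 24, 20], 137), (296, [10, 20, -13], 27), (303, [10, 19, -19], 22), (310, [11, 18, -26], 22)]
375 [(275, [4, 30, 24], 149), (282, [1, 29, 21], 149), (289, [-3, 30, 21], 202), (296, [10, 24, -13], 20), (303, [10, 23, -19], 16), (310, [10, 23, -25], 23)]
```

View pics/w3.png

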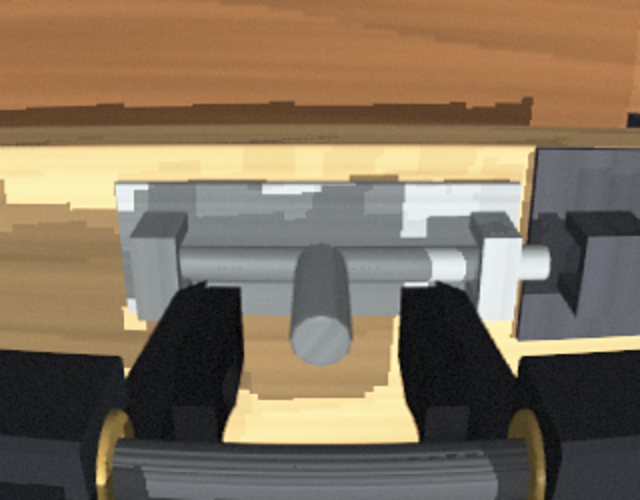

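The crop shows the knob standing between the fingers at (322,340), with the tips only about 6 mm below its top. I'll go 18 mm lower and close.

>>> {"op": "step_arm", "data": {"motion": [{"dp":[0,0.5,6],"twist":[0,0,0],"hand":-0.2},{"dp":[0,0.5,12],"twist":[0,0,0],"hand":-0.2},{"dp":[0,0.5,18],"twist":[0,0,0],"hand":-0.2}]}}

```text
clock: 5.48
tool_pos: [0.6144, 0.1535, 0.1084]
eef_rot: [-0.019, 1.0, 0.0, -0.0]
contact_force: [0.6, 0.2, 0.2]
opening: 0.404
finger_force: 0.0
```

>>> {"op": "step_arm", "data": {"motion": [{"dp":[0,0,0],"twist":[0,0,0],"hand":-0.9},{"dp":[0,0,0],"twist":[0,0,0],"hand":-0.9},{"dp":[0,0,0],"twist":[0,0,0],"hand":-0.9},{"dp":[0,0,0],"twist":[0,0,0],"hand":-0.9}], "force": 8}}

```text
clock: 5.98
tool_pos: [0.6146, 0.1535, 0.1091]
eef_rot: [-0.019, 1.0, 0.0, 0.0]
contact_force: [0.6, 0.0, -0.6]
opening: 0.161
finger_force: 8.0
```

The knob is gripped (opening 14.2 mm). Sliding it home.

>>> {"op": "step_arm", "data": {"motion": [{"dp":[0,10,0],"twist":[0,0,0],"hand":-0.9},{"dp":[0,20,0],"twist":[0,0,0],"hand":-0.9},{"dp":[0,30,0],"twist":[0,0,0],"hand":-0.9},{"dp":[0,36,0],"twist":[0,0,0],"hand":-0.9},{"dp":[0,40,0],"twist":[0,0,0],"hand":-0.9}]}}

```text
clock: 6.6
tool_pos: [0.6134, 0.1853, 0.1088]
eef_rot: [-0.017, 1.0, -0.006, -0.001]
contact_force: [-0.7, -16.7, 7.6]
opening: 0.169
finger_force: 8.0
```

>>> {"op": "step_arm", "data": {"motion": [{"dp":[0,1.5,0],"twist":[0,0,0],"hand":-0.9},{"dp":[0,3,0],"twist":[0,0,0],"hand":-0.9},{"dp":[0,3,0],"twist":[0,0,0],"hand":-0.9}]}}

```text
clock: 6.98
tool_pos: [0.6134, 0.1875, 0.1088]
eef_rot: [-0.016, 1.0, -0.007, -0.001]
contact_force: [-0.7, -15.3, 7.3]
opening: 0.218
finger_force: 8.0
```

```bash
python3 f.py pics/w4.png | head -1; python3 - <<'E'
from h import *
st=r.get_state();s=r.snapshot("wrist");W=wcloud(s,st);x,y,z=W[...,0],W[...,1],W[...,2]
yaw=.038;o=np.array([.5895,-.0045]);u=np.array([np.cos(yaw),np.sin(yaw)]);v=np.array([-u[1],u[0]])
S=(W[...,:2]-o);sx=S@u*1000;sy=S@v*1000;sz=(z-.09)*1000
ok=s["depth"]>0
a=ok&(abs(sz)<4)&(sx>60)&(sx<100);print("shelf y range",np.percentile(sy[a],[0,.5,99.5,100]))
for n,lo,hi in [("rod/guide row z>15<30",15,30),("rod",5,13)]:
    m=ok&(sz>lo)&(sz<hi)&(abs(sx-30)<14)&(sy>90)&(sy<290)
    h,_=np.histogram(sy[m],bins=np.arange(90,290,4));print(n,list(zip(range(90,290,4),h)))
E
```

```text
0.21756886191104163 [0.61336302 0.18745396 0.10881528] [ -0.66559148 -15.27878693   7.2625651 ]
shelf y range [-69.48535566 -63.34052739 205.24438488 206.5124108 ]
rod/guide row z>15<30 [(90, np.int64(0)), (94, np.int64(0)), (98, np.int64(0)), (102, np.int64(0)), (106, np.int64(150)), (110, np.int64(317)), (114, np.int64(355)), (118, np.int64(392)), (122, np.int64(0)), (126, np.int64(0)), (130, np.int64(0)), (134, np.int64(0)), (138, np.int64(0)), (142, np.int64(43)), (146, np.int64(79)), (150, np.int64(79)), (154, np.int64(82)), (158, np.int64(82)), (162, np.int64(48)), (166, np.int64(8)), (170, np.int64(3)), (174, np.int64(20)), (178, np.int64(41)), (182, np.int64(114)), (186, np.int64(127)), (190, np.int64(129)), (194, np.int64(97)), (198, np.int64(375)), (202, np.int64(158)), (206, np.int64(97)), (210, np.int64(0)), (214, np.int64(18)), (218, np.int64(75)), (222, np.int64(94)), (226, np.int64(505)), (230, np.int64(412)), (234, np.int64(408)), (238, np.int64(403)), (242, np.int64(396)), (246, np.int64(56)), (250, np.int64(1)), (254, np.int64(0)), (258, np.int64(0)), (262, np.int64
[... 421 characters left out ...]
np.int64(30)), (154, np.int64(33)), (158, np.int64(29)), (162, np.int64(28)), (166, np.int64(29)), (170, np.int64(27)), (174, np.int64(31)), (178, np.int64(31)), (182, np.int64(15)), (186, np.int64(6)), (190, np.int64(13)), (194, np.int64(31)), (198, np.int64(64)), (202, np.int64(47)), (206, np.int64(33)), (210, np.int64(19)), (214, np.int64(21)), (218, np.int64(23)), (222, np.int64(30)), (226, np.int64(118)), (230, np.int64(53)), (234, np.int64(52)), (238, np.int64(43)), (242, np.int64(48)), (246, np.int64(6)), (250, np.int64(1)), (254, np.int64(0)), (258, np.int64(0)), (262, np.int64(189)), (266, np.int64(70)), (270, np.int64(0)), (274, np.int64(0)), (278, np.int64(0)), (282, np.int64(0))]
```

View pics/w4.png

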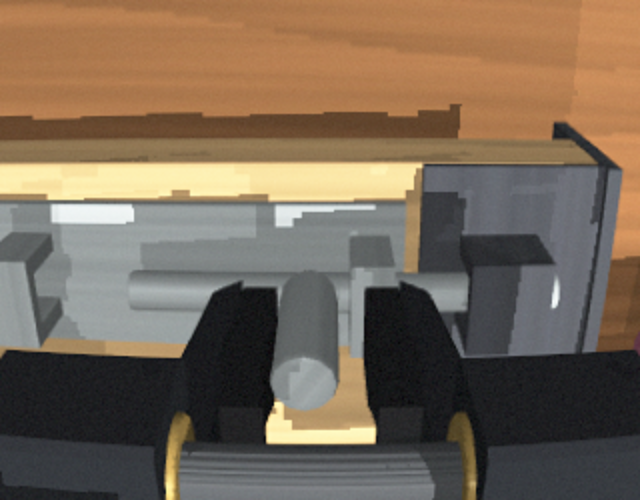

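The crop shows the trailing finger against the knob at (305,385) and the rod running into the keeper at (505,290), with its tip apparently showing behind at (557,290). My shelf origin looks about 7 mm off, so the bolt may already be home. I'll check it relative to the guides and keeper.

```bash
python3 - <<'E'
from h import *
st=r.get_state();s=r.snapshot("wrist");W=wcloud(s,st);z=W[...,2]
yaw=.038;o=np.array([.5895,-.012]);u=np.array([np.cos(yaw),np.sin(yaw)]);v=np.array([-u[1],u[0]])
S=(W[...,:2]-o);sx=S@u*1000;sy=S@v*1000;sz=(z-.09)*1000;ok=s["depth"]>0
bright=s["pixels"].max(-1)
def rng(n,m): print(n,m.sum(),np.percentile(sy[m],[2,50,98]).round(1),np.percentile(sx[m],[2,50,98]).round(1),np.median(sz[m]).round(1))
rng("knob top",ok&(sz>49)&(sz<56)&(abs(sx-30)<12)&(abs(sy-195)<14)&(bright>60))
for n,c in [("g1",121),("g2",210),("keeper",243)]: rng(n,ok&(sz>20)&(sz<25)&(abs(sx-30)<14)&(abs(sy-c)<13)&(bright>35))
a=ok&(sz>-30)&(sx>60)&(sx<100);rng("left end",a&(abs(sy-270)<25)&(sz>-5))
rng("rod tail",ok&(sz>8)&(sz<18)&(abs(sx-30)<6)&(sy>128)&(sy<180)&(bright>60))
E
```

```text
knob top 841 [189.8 195.9 201.8] [24.6 29.9 36.8] 51.9
g1 1001 [116.  122.3 128. ] [19.1 30.2 42.4] 22.0
g2 529 [198.  207.6 215.3] [19.2 25.1 42.4] 22.2
keeper 1901 [233.8 243.3 253.3] [19.3 30.3 42.8] 22.3
left end 2 [276.9 277.  277.2] [60.3 60.3 60.3] 108.2
rod tail 923 [151.6 163.  178.1] [26.1 28.4 34.7] 14.8
```

The knob sits at y≈195 with the guide and keeper at their nominal places, so the bolt is home. Releasing and lifting.

>>> {"op": "step_arm", "data": {"motion": [{"dp":[0,-3,0],"twist":[0,0,0],"hand":-0.4},{"dp":[0,-6,0],"twist":[0,0,0],"hand":-0.2},{"dp":[0,-7,0],"twist":[0,0,0],"hand":-0.2},{"dp":[0,-7,-30],"twist":[0,0,0],"hand":-0.2},{"dp":[0,-7,-90],"twist":[0,0,0],"hand":-0.2}]}}

```text
clock: 7.75
tool_pos: [0.611, 0.1903, 0.1974]
eef_rot: [-0.02, 1.0, -0.0, -0.003]
contact_force: [0.4, 0.6, 0.5]
opening: 0.401
finger_force: 0.0
```

```bash
python3 - <<'E'
from h import *
mv([.385,-.225,.24],-.47)
mv([.42,.05,.24],-.2)
E
```

```text
t 7.75 pos [0.611  0.1903 0.1974] F [0.4 0.6 0.5] open 0.401 dp [ 242.4 -406.1  -41.1] tw [-0.0017 -0.0056  0.5092]
t 7.75 pos [0.611  0.1903 0.1974] F [0.4 0.6 0.5] open 0.401 dp [ 196.6 -132.7  -41.4] tw [-0.0009 -0.0057  0.2392]
```

>>> {"op": "step_arm", "data": {"motion": [{"dp":[242,-406,-41],"twist":[0,0,0.51],"hand":0.4},{"dp":[242,-406,-41],"twist":[0,0,0.51],"hand":0.4},{"dp":[242,-406,-41],"twist":[0,0,0.51],"hand":0.4},{"dp":[242,-406,-41],"twist":[0,0,0.51],"hand":0.4},{"dp":[242,-406,-41],"twist":[0,0,0.51],"hand":0.4}]}}

```text
clock: 8.38
tool_pos: [0.4634, -0.084, 0.2263]
eef_rot: [0.233, 0.972, 0.001, 0.001]
contact_force: [-0.1, -0.2, -0.6]
opening: 0.702
finger_force: 0.0
```

```bash
python3 - <<'E'
from h import *
mv([.385,-.225,.24],-.47)
E
```

```text
t 8.375 pos [ 0.4634 -0.084   0.2263] F [-0.1 -0.2 -0.6] open 0.702 dp [   5.9 -161.2  -14. ] tw [ 0.0014  0.0009 -0.0005]
```

>>> {"op": "step_arm", "data": {"motion": [{"dp":[6,-150,-14],"twist":[0,0,0],"hand":0.4},{"dp":[6,-150,-14],"twist":[0,0,0],"hand":0.4},{"dp":[6,-150,-14],"twist":[0,0,0],"hand":0.4},{"dp":[6,-150,-14],"twist":[0,0,0],"hand":0.4},{"dp":[6,-150,-14],"twist":[0,0,0],"hand":0.4}]}}

```text
clock: 9.0
tool_pos: [0.3915, -0.2127, 0.2399]
eef_rot: [0.233, 0.973, 0.001, 0.001]
contact_force: [-0.1, -0.2, 0.2]
opening: 0.693
finger_force: 0.0
```

```bash
cat > sq.py <<'E'
from h import *
import sys
st=r.get_state();s=r.snapshot("wrist");np.savez("pics/sq.npz",**s)
if len(sys.argv)>1: cv2.imwrite(sys.argv[1],s["pixels"][:,:,::-1])
W=wcloud(s,st);x,y,z=W[...,0],W[...,1],W[...,2];ok=s["depth"]>0;px=s["pixels"].astype(int)
br=(px[...,0]-px[...,2]>15)
near=ok&(np.hypot(x-.40,y+.25)<.15)
G=near&(z>.042)&(z<.056)&(np.hypot(x-.385,y+.24)<.05)
print("grip",cv2.minAreaRect(W[...,:2][G].astype(np.float32)),np.median(z[G]),G.sum())
B=near&(z>.012)&(z<.024)&(px.min(-1)>130)
print("blade",cv2.minAreaRect(W[...,:2][B].astype(np.float32)),np.median(z[B]),B.sum())
F=near&(z>.011)&(z<.024)&br&(px[...,0]<150)&(np.hypot(x-.35,y+.22)<.075)
print("fence",cv2.minAreaRect(W[...,:2][F].astype(np.float32)),np.median(z[F]),F.sum())
J=ok&(z>.066)&(z<.085)&(np.hypot(x-.48,y+.145)<.04)
if J.sum()>5: print("jarb",cv2.minEnclosingCircle(W[...,:2][J].astype(np.float32)),J.sum())
mv([.385,-.225,.24],-.47)
E
python3 sq.py pics/w5.png
```

```text
grip ((0.3777802884578705, -0.23749490082263947), (0.028031423687934875, 0.04978322610259056), 63.43124771118164) 0.04902734250621796 1449
blade ((0.42240244150161743, -0.2334412932395935), (0.15695756673812866, 0.18165095150470734), 19.53353500366211) 0.013167548606799279 7380
fence ((0.34057796001434326, -0.21787229180335999), (0.11869214475154877, 0.057045985013246536), 80.76910400390625) 0.017162084265625113 2278
jarb ((0.4763462543487549, -0.1462438702583313), 0.0279363002628088) 2431
t 9.05 pos [ 0.3915 -0.2126  0.2399] F [ 0.2 -0.2 -0. ] open 0.698 dp [  0.1 -14.   -0.2] tw [0.0015 0.0004 0.0008]
```

View pics/w5.png

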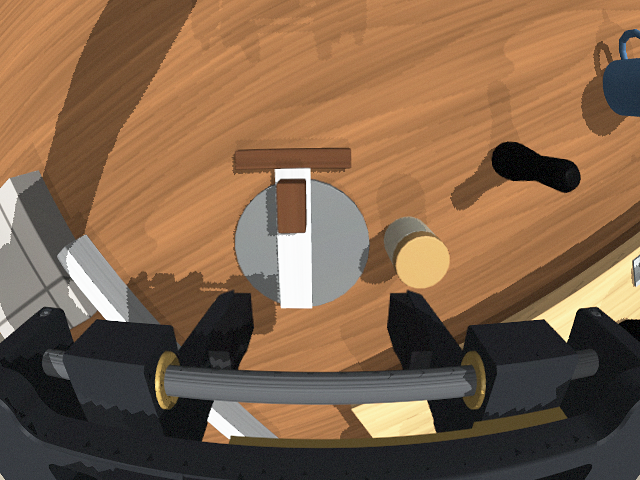

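The picture shows the square with its grip block at (291,205), its fence at (292,159), the blade tip at (296,305), and jar_b clear at (420,255). Going down for the grasp.

```bash
python3 - <<'E'
from h import *
mv([.3733,-.2353,.013],-.464)
E
```

```text
t 9.05 pos [ 0.3915 -0.2126  0.2399] F [ 0.2 -0.2 -0. ] open 0.698 dp [  6.  -28.8 226.8] tw [ 0.0015  0.0004 -0.0052]
```

>>> {"op": "step_arm", "data": {"motion": [{"dp":[6,-29,60],"twist":[0.001,0,-0.005],"hand":0.4},{"dp":[6,-29,110],"twist":[0.001,0,-0.005],"hand":0.4},{"dp":[6,-29,160],"twist":[0.001,0,-0.005],"hand":0.4},{"dp":[6,-29,180],"twist":[0.001,0,-0.005],"hand":0.4},{"dp":[6,-29,180],"twist":[0.001,0,-0.005],"hand":0.4}]}}

```text
clock: 9.68
tool_pos: [0.372, -0.2355, 0.0585]
eef_rot: [0.23, 0.973, 0.0, -0.001]
contact_force: [-0.3, -0.6, -0.1]
opening: 0.7
finger_force: 0.0
```

```bash
python3 sq.py; python3 - <<'E'
from h import *
mv([.3733,-.2353,.013],-.464)
E
```

```text
grip ((0.37866801023483276, -0.23776422441005707), (0.02820727974176407, 0.05098315700888634), 63.376155853271484) 0.049076506888688864 4922
blade ((0.42685654759407043, -0.2375408560037613), (0.1592516452074051, 0.17801322042942047), 24.544626235961914) 0.015732548655462524 8891
fence ((0.3637077212333679, -0.22718365490436554), (0.12521992623806, 0.07574960589408875), 64.23069763183594) 0.01718307909082555 7952
t 9.725 pos [ 0.3724 -0.2362  0.0595] F [-0.3  0.8  0. ] open 0.7 dp [  -6.1   15.6 -180.5] tw [-0.0003 -0.001   0.005 ]
t 9.725 pos [ 0.3724 -0.2362  0.0595] F [-0.3  0.8  0. ] open 0.7 dp [-0.5  1.2 46.5] tw [-0.0003 -0.001  -0.001 ]
```

>>> {"op": "step_arm", "data": {"motion": [{"dp":[-1,1,20],"twist":[0,0,0],"hand":0.2},{"dp":[-1,1,35],"twist":[0,0,0],"hand":0.2},{"dp":[-1,1,42],"twist":[0,0,0],"hand":0.2},{"dp":[-1,1,45],"twist":[0,0,0],"hand":0.2}]}}

```text
clock: 10.22
tool_pos: [0.3757, -0.2388, 0.0202]
eef_rot: [0.231, 0.973, -0.001, -0.001]
contact_force: [0.6, -1.1, -0.2]
opening: 0.6
finger_force: 0.0
```

>>> {"op": "step_arm", "data": {"motion": [{"dp":[0,0,0],"twist":[0,0,0],"hand":-0.6},{"dp":[0,0,0],"twist":[0,0,0],"hand":-0.6},{"dp":[0,0,0],"twist":[0,0,0],"hand":-0.6},{"dp":[0,0,0],"twist":[0,0,0],"hand":-0.6},{"dp":[0,0,0],"twist":[0,0,0],"hand":-0.6}], "force": 25}}

```text
clock: 10.85
tool_pos: [0.3749, -0.2384, 0.0197]
eef_rot: [0.232, 0.973, -0.0, -0.002]
contact_force: [1.6, 0.4, 6.9]
opening: 0.313
finger_force: 24.9
```

>>> {"op": "step_arm", "data": {"motion": [{"dp":[0,0,-15],"twist":[0,0,0],"hand":-0.6},{"dp":[0,0,-45],"twist":[0,0,0],"hand":-0.6},{"dp":[0,0,-90],"twist":[0,0,0],"hand":-0.6},{"dp":[0,0,-140],"twist":[0,0,0],"hand":-0.6},{"dp":[0,0,-190],"twist":[0,0,0],"hand":-0.6}]}}

```text
clock: 11.48
tool_pos: [0.3739, -0.2382, 0.2105]
eef_rot: [0.232, 0.973, 0.0, -0.004]
contact_force: [0.5, -0.9, -2.0]
opening: 0.314
finger_force: 24.9
```

>>> {"op": "step_arm", "data": {"motion": [{"dp":[0,0,-40],"twist":[0,0,0],"hand":-0.6},{"dp":[0,0,-40],"twist":[0,0,0],"hand":-0.6},{"dp":[0,0,-40],"twist":[0,0,0],"hand":-0.6}]}}

```text
clock: 11.85
tool_pos: [0.374, -0.2385, 0.2482]
eef_rot: [0.232, 0.973, -0.0, -0.004]
contact_force: [0.0, -0.7, -1.7]
opening: 0.319
finger_force: 24.9
```

```bash
cat > held.py <<'E'
from h import *
import sys
st=r.get_state();s=r.snapshot("wrist")
cv2.imwrite(sys.argv[1],s["pixels"][:,:,::-1])
T=R.from_quat(st["eef_rot"]).inv().apply(wcloud(s,st).reshape(-1,3)-st["tool_pos"]).reshape(480,640,3)*1000
ok=s["depth"]>0;px=s["pixels"].astype(int)
# square in tool frame: +x_square = -x_tool ; fence near tool x +30..+50
a,b,c=T[...,0],T[...,1],T[...,2]
br=(px[...,0]-px[...,2]>15)
F=ok&br&(c<45)&(c>5)&(a>25)&(a<65)&(abs(b)<75)
print("fence",F.sum(),cv2.minAreaRect(T[...,:2][F].astype(np.float32)))
A=np.c_[T[F][:,:2],np.ones(F.sum())];print(" fence plane z slopes(x,y)",np.linalg.lstsq(A,T[F][:,2],rcond=None)[0].round(3),np.percentile(c[F],[5,50,95]).round(1))
G=ok&br&(c<10)&(c>-15)&(abs(b)<20)&(abs(a)<40)
print("grip",G.sum(),cv2.minAreaRect(T[...,:2][G].astype(np.float32)) if G.sum()>20 else "",np.median(c[G]))
B=ok&(px.min(-1)>110)&(c<50)&(c>5)&(abs(b)<25)&(a<35)&(a>-140)
if B.sum()>20:
  A=np.c_[T[B][:,:2],np.ones(B.sum())];print("blade",B.sum(),np.linalg.lstsq(A,T[B][:,2],rcond=None)[0].round(3),np.percentile(c[B],[5,50,95]).round(1),np.percentile(a[B],[1,99]).round(1),np.percentile(b[B],[1,99]).round(1))
mv([.55,-.15,.30],.038)
E
python3 held.py pics/w6.png
```

```text
fence 1193 ((51.52275466918945, -1.1069602966308594), (119.37129974365234, 1.0897284746170044), 89.14410400390625)
 fence plane z slopes(x,y) [-2.15500e+00  3.30000e-02  1.21807e+02] [ 5.4 10.7 16.4]
grip 2322 ((0.052341461181640625, 0.06860160827636719), (39.92435073852539, 79.88032531738281), 89.94734954833984) 2.18761273925017
t 11.9 pos [ 0.3739 -0.2384  0.2478] F [-1.  -0.1 -1.4] open 0.319 dp [-116.9  158.2  -53.5] tw [-2.000e-04 -8.400e-03 -5.058e-01]
```

View pics/w6.png

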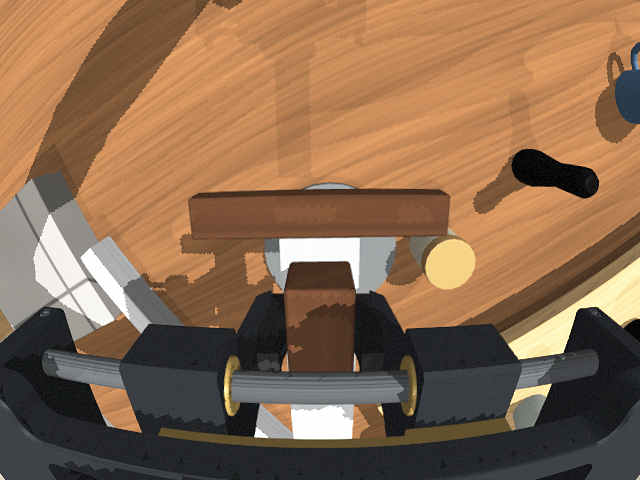

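The square is held by its grip block at (320,310), with the fence at (320,213) straight across and level. Next I'll fit the pose of the square in the hand.

```bash
cat > held2.py <<'E'
from h import *
st=r.get_state();s=r.snapshot("wrist")
T=R.from_quat(st["eef_rot"]).inv().apply(wcloud(s,st).reshape(-1,3)-st["tool_pos"]).reshape(480,640,3)*1000
ok=s["depth"]>0;px=s["pixels"].astype(int);a,b,c=T[...,0],T[...,1],T[...,2]
br=(px[...,0]-px[...,2]>12)
def fit(n,m):
    P=T[m];A=np.c_[P[:,:2],np.ones(len(P))];k=np.linalg.lstsq(A,P[:,2],rcond=None)[0]
    e=abs(A@k-P[:,2])<1.5;k=np.linalg.lstsq(A[e],P[e,2],rcond=None)[0]
    print(n,e.sum(),"z=%.4f x %+.4f y %+.2f"%tuple(k),cv2.minAreaRect(P[e][:,:2].astype(np.float32)))
fit("fence top",ok&br&(c<7)&(c>-4)&(a>28)&(a<51)&(abs(b)<75))
fit("grip top",ok&br&(c<-22)&(c>-40)&(abs(b)<20)&(abs(a)<40))
fit("blade",ok&(px.min(-1)>110)&(c<12)&(c>-8)&(abs(b)<25)&(a<33)&(a>10))
print(st["tool_pos"],R.from_quat(st["eef_rot"]).as_matrix()[:,2])
E
python3 held2.py
```

```text
fence top 10418 z=-0.0014 x -0.0023 y +2.70 ((40.940208435058594, -0.7046775817871094), (120.03431701660156, 20.200822830200195), 89.91975402832031)
grip top 5489 z=0.0128 x -0.0009 y -29.32 ((1.9663658142089844, -0.5033988952636719), (28.23906135559082, 40.12150192260742), 89.7832260131836)
blade 2089 z=-0.0022 x -0.0016 y +2.64 ((21.10895538330078, -0.7219142913818359), (36.17782974243164, 22.119457244873047), 89.61768341064453)
[ 0.37386386 -0.23842255  0.24780659] [-0.00817699  0.00157811 -0.99996532]
```

```bash
python3 - <<'E'
from h import *
mv([.57,-.031,.29],.038)
E
```

```text
t 11.95 pos [ 0.374  -0.2383  0.2477] F [-0.3  0.6 -1.6] open 0.318 dp [-81.2 273.3 -43.5] tw [ 1.000e-04 -8.600e-03 -5.055e-01]
```

>>> {"op": "step_arm", "data": {"motion": [{"dp":[-15,40,-43],"twist":[0,-0.008,-0.08],"hand":-0.6},{"dp":[-30,90,-43],"twist":[0,-0.008,-0.2],"hand":-0.6},{"dp":[-50,140,-43],"twist":[0,-0.008,-0.32],"hand":-0.6},{"dp":[-65,190,-43],"twist":[0,-0.008,-0.44],"hand":-0.6},{"dp":[-75,235,-43],"twist":[0,-0.008,-0.505],"hand":-0.6}]}}

```text
clock: 12.58
tool_pos: [0.5488, -0.0612, 0.2893]
eef_rot: [-0.02, 1.0, -0.0, -0.0]
contact_force: [-0.3, -1.5, -2.0]
opening: 0.316
finger_force: 24.9
```

```bash
python3 - <<'E'
from h import *
mv([.57,-.031,.29],.038)
E
```

```text
t 12.575 pos [ 0.5488 -0.0612  0.2893] F [-0.3 -1.5 -2. ] open 0.316 dp [-22.4  29.4  -0.7] tw [-0.0008 -0.0006  0.0026]
```

>>> {"op": "step_arm", "data": {"motion": [{"dp":[-15,22,0],"twist":[0,0,0.002],"hand":-0.6},{"dp":[-22,26,0],"twist":[0,0,0.002],"hand":-0.6},{"dp":[-22,26,0],"twist":[0,0,0.002],"hand":-0.6}]}}

```text
clock: 12.95
tool_pos: [0.5689, -0.0367, 0.2902]
eef_rot: [-0.018, 1.0, -0.001, 0.0]
contact_force: [-0.6, -0.4, -1.8]
opening: 0.316
finger_force: 24.9
```

```bash
cat > shelf.py <<'E'
from h import *
import sys
st=r.get_state();s=r.snapshot("wrist")
if len(sys.argv)>1: cv2.imwrite(sys.argv[1],s["pixels"][:,:,::-1])
W=wcloud(s,st);x,y,z=W[...,0],W[...,1],W[...,2];ok=s["depth"]>0
A=ok&(abs(z-.09)<.006)&(x>.55)&(x<.8)&(abs(y)<.27);print("shelf z",np.median(z[A]),A.sum())
E_=np.array([[np.sort(x[m])[2],yb] for yb in np.arange(-.24,.2,.005) for m in [A&(abs(y-yb)<.0025)&(x<.62)] if m.sum()>15])
vx,vy,x0,y0=cv2.fitLine(E_.astype(np.float32),cv2.DIST_HUBER,0,.001,.001).ravel();print("yaw",-vx/vy,"front x at y=-.03",x0+(-.03-y0)*vx/vy,len(E_))
for n,lo,hi,cx,cy,rad in [("mortar",.15,.18,.725,.07,.075),("vase",.12,.24,.725,-.105,.05)]:
    m=ok&(z>lo)&(z<hi)&(np.hypot(x-cx,y-cy)<rad);
    if m.sum()>5: print(n,W[m].min(0),W[m].max(0),m.sum(),cv2.minEnclosingCircle(W[...,:2][m].astype(np.float32)))
for c in ["top","scene"]:
    q=r.snapshot(c)
    for t in ["mortar","vase"]: print(c,t,[(np.round(world(q,np.array(o["at"])),3).tolist(),round(o["score"],2)) for o in r.search_frame(c,t)][:2])
mv([.6214,-.0291,.0977],.038)
E
python3 shelf.py; python3 held2.py
```

```text
shelf z 0.09030475014142608 30126
yaw 0.05666667 front x at y=-.03 0.5976916 72
mortar [0.65913285 0.0249716  0.1500481 ] [0.7930773  0.08566917 0.17163503] 268 ((0.7262749671936035, 0.05524025857448578), 0.06864684075117111)
vase [ 0.69051658 -0.11979293  0.12020394] [ 0.73910931 -0.070833    0.19628054] 26 ((0.7125497460365295, -0.09688746184110641), 0.029709648340940475)
top mortar [([0.697, 0.369, 0.055], 0.92), ([0.73, 0.071, 0.143], 0.64)]
top vase [([0.451, -0.001, 0.119], 0.32)]
scene mortar [([0.685, 0.367, 0.061], 0.92), ([0.7, 0.068, 0.147], 0.64)]
scene vase []
t 13.3 pos [ 0.5691 -0.0368  0.2914] F [-0.5  1.  -2.1] open 0.315 dp [-52.1   6.3 193.8] tw [-0.0021  0.0025 -0.0039]
fence top 10435 z=-0.0019 x -0.0030 y +2.73 ((39.66763687133789, -0.073883056640625), (119.73844146728516, 22.658109664916992), 89.99886322021484)
grip top 5500 z=0.0144 x -0.0009 y -29.31 ((2.090160369873047, 0.1618661880493164), (40.58108901977539, 28.294021606445312), 0.6744683384895325)
blade 2057 z=-0.0017 x -0.0014 y +2.65 ((20.992584228515625, -0.05916595458984375), (21.952922821044922, 36.320838928222656), 0.02755826897919178)
[ 0.56907729 -0.03680133  0.29137821] [ 0.00258471 -0.00198831 -0.99999468]
```

>>> {"op": "step_arm", "data": {"motion": [{"dp":[-41,6,40],"twist":[-0.002,0.002,-0.004],"hand":-0.6},{"dp":[-41,6,90],"twist":[-0.002,0.002,-0.004],"hand":-0.6},{"dp":[-41,6,140],"twist":[-0.002,0.002,-0.004],"hand":-0.6},{"dp":[-41,6,170],"twist":[-0.002,0.002,-0.004],"hand":-0.6},{"dp":[-41,6,180],"twist":[-0.002,0.002,-0.004],"hand":-0.6}]}}

```text
clock: 13.98
tool_pos: [0.6095, -0.0292, 0.1096]
eef_rot: [-0.02, 1.0, 0.0, -0.001]
contact_force: [-0.5, -0.3, -2.1]
opening: 0.314
finger_force: 24.9
```

>>> {"op": "step_arm", "data": {"motion": [{"dp":[0,0,0],"twist":[0,0,0],"hand":-0.6}]}}

```text
clock: 14.1
tool_pos: [0.6109, -0.0287, 0.1117]
eef_rot: [-0.02, 1.0, 0.0, 0.0]
contact_force: [0.1, 0.0, -1.4]
opening: 0.314
finger_force: 24.9
```

```bash
python3 shelf.py pics/w7.png
```

```text
shelf z 0.09022214594263825 48583
yaw 0.03686435 front x at y=-.03 0.5910012 81
mortar [0.66071956 0.06889942 0.15012857] [0.66520845 0.08139154 0.15446003] 55 ((0.6629639863967896, 0.07514548301696777), 0.006737080402672291)
top mortar [([0.73, 0.067, 0.144], 0.63), ([0.696, 0.368, 0.056], 0.58)]
top vase [([0.723, -0.114, 0.23], 0.67)]
scene mortar [([0.684, 0.368, 0.063], 0.8), ([0.704, 0.07, 0.149], 0.58)]
scene vase [([0.74, -0.113, 0.189], 0.88), ([0.664, -0.03, 0.113], 0.68)]
t 14.45 pos [ 0.6111 -0.0287  0.1123] F [-0.3  0.6 -2.2] open 0.313 dp [-10.3  -0.8  14.6] tw [0.0003 0.002  0.0011]
```

View pics/w7.png

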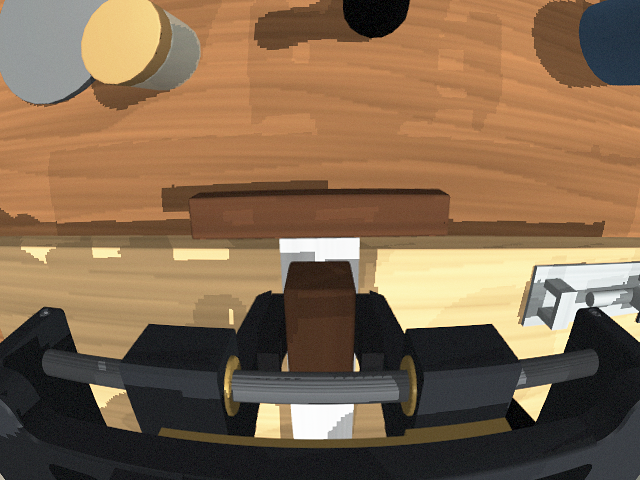

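The picture shows the fence at (320,215), parallel to the shelf's front edge at row 240 and about 10 mm short of it. I'll lower it and slide it home gently.

>>> {"op": "step_arm", "data": {"motion": [{"dp":[0,0,6],"twist":[0,0.002,0],"hand":-0.6},{"dp":[0,0,11],"twist":[0,0.002,0],"hand":-0.6},{"dp":[-4,-0.5,13],"twist":[0,0.002,0],"hand":-0.6},{"dp":[-7,-0.5,13],"twist":[0,0.002,0],"hand":-0.6},{"dp":[-8,-0.5,13],"twist":[0,0.002,0],"hand":-0.6}]}}

```text
clock: 15.08
tool_pos: [0.6192, -0.0288, 0.0984]
eef_rot: [-0.02, 1.0, 0.0, -0.0]
contact_force: [0.3, 1.0, -1.1]
opening: 0.314
finger_force: 24.9
```

>>> {"op": "step_arm", "data": {"motion": [{"dp":[-1,0,0],"twist":[0,0,0],"hand":-0.6},{"dp":[-2,0,0],"twist":[0,0,0],"hand":-0.6},{"dp":[-2,0,0],"twist":[0,0,0],"hand":-0.6}]}}

```text
clock: 15.45
tool_pos: [0.6207, -0.0288, 0.0984]
eef_rot: [-0.02, 1.0, 0.0, -0.001]
contact_force: [-0.4, -0.3, -1.9]
opening: 0.312
finger_force: 24.9
```

>>> {"op": "step_arm", "data": {"motion": [{"dp":[-1,0,0],"twist":[0,0,0],"hand":-0.6},{"dp":[-2,0,0],"twist":[0,0,0],"hand":-0.6},{"dp":[-2,0,0],"twist":[0,0,0],"hand":-0.6}]}}

```text
clock: 15.82
tool_pos: [0.6221, -0.0288, 0.0983]
eef_rot: [-0.02, 1.0, 0.0, -0.001]
contact_force: [-2.0, -0.6, -1.2]
opening: 0.316
finger_force: 24.9
```

Contact is just starting. One more push to seat the fence, then down onto the top.

>>> {"op": "step_arm", "data": {"motion": [{"dp":[-1,0,0],"twist":[0,0,0],"hand":-0.6},{"dp":[-2,0,0],"twist":[0,0,0],"hand":-0.6},{"dp":[-2,0,0.5],"twist":[0,0,0],"hand":-0.6},{"dp":[-2,0,1],"twist":[0,0,0],"hand":-0.6},{"dp":[-2,0,1.5],"twist":[0,0,0],"hand":-0.6}]}}

```text
clock: 16.45
tool_pos: [0.6225, -0.0289, 0.0978]
eef_rot: [-0.02, 1.0, -0.001, -0.003]
contact_force: [-9.3, -1.1, 12.2]
opening: 0.314
finger_force: 24.9
```

Seated in both directions (9 N on the edge, 12 N down). Relaxing slightly, then opening.

>>> {"op": "step_arm", "data": {"motion": [{"dp":[0.5,0,-0.5],"twist":[0,0,0],"hand":-0.6},{"dp":[1,0,-0.7],"twist":[0,0,0],"hand":-0.3},{"dp":[1,0,-0.7],"twist":[0,0,0],"hand":-0.1},{"dp":[1,0,-0.7],"twist":[0,0,0],"hand":0},{"dp":[1,0,-0.7],"twist":[0,0,0],"hand":0}]}}

```text
clock: 17.08
tool_pos: [0.6239, -0.0286, 0.0976]
eef_rot: [-0.02, 1.0, 0.0, -0.0]
contact_force: [0.3, -0.2, 0.8]
opening: 0.5
finger_force: 0.0
```

>>> {"op": "step_arm", "data": {"motion": [{"dp":[0,0,-10],"twist":[0,0,0],"hand":0},{"dp":[0,0,-35],"twist":[0,0,0],"hand":0},{"dp":[0,0,-80],"twist":[0,0,0],"hand":0},{"dp":[0,0,-130],"twist":[0,0,0],"hand":0},{"dp":[20,0,-170],"twist":[0,0,0],"hand":0}]}}

```text
clock: 17.7
tool_pos: [0.6049, -0.0289, 0.2704]
eef_rot: [-0.02, 1.0, 0.001, 0.001]
contact_force: [-0.0, 0.0, -1.0]
opening: 0.502
finger_force: 0.0
```

```bash
python3 - <<'E'
from h import *
st=r.get_state();s=r.snapshot("wrist");cv2.imwrite("pics/w8.png",s["pixels"][:,:,::-1])
W=wcloud(s,st);x,y,z=W[...,0],W[...,1],W[...,2];ok=s["depth"]>0;px=s["pixels"].astype(int)
o=np.array([.591,-.03]);yaw=.0379;u=np.array([np.cos(yaw),np.sin(yaw)]);v=np.array([-u[1],u[0]])
S=(W[...,:2]-o);a=S@u*1000;b=S@v*1000;c=(z-.0902)*1000;br=px[...,0]<135
def rect(n,m): print(n,m.sum(),cv2.minAreaRect(np.c_[a[m],b[m]].astype(np.float32)),np.percentile(c[m],[5,50,95]).round(1))
rect("fence top",ok&br&(abs(c-5)<3)&(a>-30)&(a<3)&(abs(b)<70))
rect("grip top",ok&br&(abs(c-37)<5)&(a>0)&(a<75)&(abs(b)<30))
B=ok&(abs(c-5)<3)&(a>2)&(a<150)&(abs(b)<30)&(px.min(-1)>100);rect("blade",B)
A=ok&(abs(c)<3.5)&(abs(b)>65)&(abs(b)<190)&(a>-10)
E_=np.array([[np.sort(a[m])[2],k] for k in range(-180,181,5) for m in [A&(abs(b-k)<2.5)] if m.sum()>15]);p=np.polyfit(E_[:,1],E_[:,0],1);print("shelf edge a=",p)
for cm in ["top","scene"]:
    q=r.snapshot(cm);C=cloud(q);K=(q["depth"]>0)&(C[...,2]>.135)&(C[...,2]<.15)&(abs(C[...,0]-.615)<.04)&(C[...,1]>.1)&(C[...,1]<.26);print(cm,"knob",np.median(C[K],0),K.sum())
    if cm=="top": cv2.imwrite("pics/top8.png",cv2.resize(q["pixels"][100:400,100:500,::-1],None,fx=2,fy=2))
    for t in ["mortar","vase","jar_a","pestle","mug"]: print(cm,t,[(np.round(world(q,np.array(d["at"])),3).tolist(),round(d["score"],2)) for d in r.search_frame(cm,t)][:2])
E
```

```text
fence top 2841 ((-10.897393226623535, 0.20744705200195312), (20.034971237182617, 120.17086029052734), 0.23960354924201965) [3.6 5.  6.3]
grip top 1754 ((34.535221099853516, 0.059670448303222656), (49.97813415527344, 27.01475715637207), 0.6314283013343811) [35.6 36.9 38.1]
blade 3089 ((75.88883972167969, -1.9005069732666016), (47.51078414916992, 148.71812438964844), 87.86612701416016) [3.8 4.9 6.1]
shelf edge a= [0.00073522 0.137001  ]
top knob [0.6166378  0.18320402 0.14215461] 47
top mortar [([0.731, 0.081, 0.135], 0.82), ([0.698, 0.37, 0.056], 0.63)]
top vase []
top jar_a [([0.72, -0.23, 0.165], 0.72), ([0.482, -0.141, 0.079], 0.64)]
top pestle [([0.449, 0.002, 0.12], 0.74)]
top mug [([0.426, 0.225, 0.021], 0.82)]
scene knob [0.61495009 0.18225308 0.14276854] 31
scene mortar [([0.702, 0.07, 0.148], 0.95), ([0.685, 0.37, 0.061], 0.73)]
scene vase [([0.738, -0.113, 0.191], 0.84)]
scene jar_a [([0.488, -0.143, 0.073], 0.84), ([0.728, -0.234, 0.164], 0.78)]
scene pestle [([0.452, -0.002, 0.054], 0.8), ([0.652, -0.027, 0.095], 0.26)]
scene mug [([0.428, 0.218, 0.057], 0.92)]
```

View pics/w8.png

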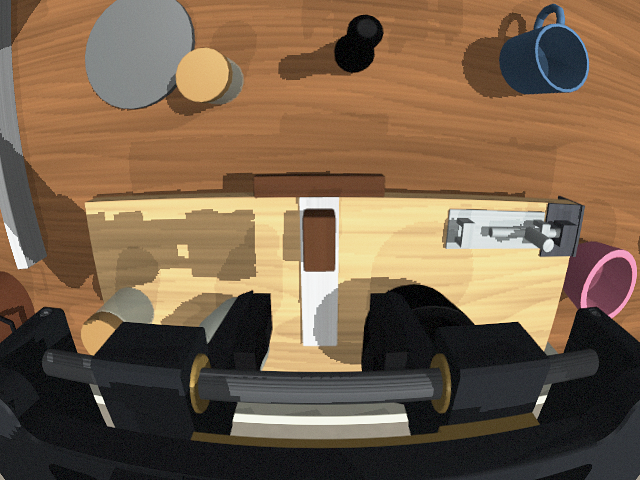

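The square lies with its fence at (320,185) along the edge and its blade at (319,270) between the vase and the mortar. Everything else still stands. One last check of the bolt from this clear view.

```bash
python3 - <<'E'
from h import *
yaw=.0379;u=np.array([np.cos(yaw),np.sin(yaw)]);v=np.array([-u[1],u[0]])
st=r.get_state();s=r.snapshot("wrist");W=wcloud(s,st);q=r.snapshot("top")
def rng(W,d,nm):
    S=W[...,:2]-np.array([.5895,-.012]);a=S@u*1000;b=S@v*1000;c=(W[...,2]-.0902)*1000
    for n,lo,hi,k,w in [("knob",49,56,196,14),("g1",19,25,121,14),("g2",19,25,210,12),("keeper",19,25,243,14)]:
        m=(d>0)&(c>lo)&(c<hi)&(abs(a-30)<16)&(abs(b-k)<w)
        if m.sum()>5: p=np.percentile(b[m],[2,98]);print(nm,n,m.sum(),p.round(1),p.mean().round(1))
rng(W,s["depth"],"wrist");rng(cloud(q),q["depth"],"top")
z=np.load("pics/top.npz");rng(cloud(z),z["depth"],"top0")
E
```

```text
wrist knob 149 [189.2 201.4] 195.3
wrist g1 337 [115.9 128.1] 122.0
wrist g2 105 [205.5 216.1] 210.8
wrist keeper 351 [233.5 254. ] 243.8
top knob 41 [188.7 200.3] 194.5
top g1 62 [115.8 126.1] 121.0
top g2 53 [204.3 213.9] 209.1
top keeper 116 [232.8 252.8] 242.8
top0 g1 66 [115.9 126.1] 121.0
top0 g2 56 [204.3 214. ] 209.2
top0 keeper 112 [232.7 252.9] 242.8
```

```bash
python3 -c "
from plant import r
print(r.finish_job())"
```

```text
the job is handed in; nothing more can be done
None
```

I handed the job in: the bolt is home in the keeper (within about 0.5 mm, stopped against resistance), and the T-square lies on the shelf between mortar and vase with its fence within about 1 mm of the front edge. The other objects I re-checked had not moved.

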